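Feed a relay module to the stop of a test jig

TASK

Pick up the yellow push stick and use it, not the fingers, to slide the small relay module through the covered guide channel of the test jig until it sits fully home against the brass screw of the red stop, feeling for the contact because the screw is reset each time, and keep it pressed there with a steady, moderate push (about 14 N on the stick) for a second, never shoving the module with more than 19 N. Then draw the stick out and lay it back upright on its tray, leaving the module home and the boards, bin and bottle undisturbed.

Things in the scene. Friction and masses are not known exactly. Their poses are not given: they have to be found in the camera images.
- jig: Test jig fixed to the bench: grey base plate 290 x 74 mm, 8 mm thick, carrying an aluminium guide channel. Its x axis is the feed direction, z up. Origin: at bench level on the centre line, under the channel mouth; the base spans x = -130 to +160 mm. The sliding floor is 8 mm above the origin. x = -130 to -45 mm: open lead-in, 54 mm wide between curbs 20 mm above the bench.
- channel_mouth (a point): Mouth of the channel, on its floor, centre line (8 mm above the bench). In the 50 mm before it a funnel (walls to 20 mm above the bench) narrows from about 50 to 30 mm; for 160 mm beyond it the straight channel is 30 mm wide, its walls end 26 mm above the bench.
- cover_top (a point): Centre of the top of the clear plastic cover (90 x 70 x 4 mm, with a 12 mm sight slot along its middle) over the channel, from 5 to 95 mm past the mouth; underside 26 mm, top 30 mm above the bench, so 18 mm free over the floor: the stick fits, fingers do not.
- roller_tip (a point): Innermost point of an orange sprung roller (radius 8 mm) in the +y channel wall, 75 mm past the mouth, standing 3.5 mm into the channel. The module pushes it 1.5 mm aside: a short bump of up to about 10 N on the stick, then a steady drag of 2 to 6 N. So a rise of force there is not yet the stop.
- stop: Red stop block clamped in the channel, 28.5 mm wide, 30 long, 16 high, black thumb screw on top. Axes like the jig's. Origin: bottom centre of its -x face, on the channel floor, 107 to 123 mm past the mouth. From this face a 13 mm brass stop screw stands out towards the mouth by 2 to 14 mm, set anew each time and not measured. Rigid: the push rises 3 N or more per mm.
- module: Relay module: black carrier, green board, three red relays; 56 mm long (x), 28 wide (y), carrier 10 mm high, corners bevelled 6 x 3 mm, relays to 15 mm, about 90 g. Origin: centre of the underside; z up. Starts in the lead-in, slightly askew, +x end towards the mouth. Home: its +x end face touches the stop screw, so its origin is 30 to 42 mm before the stop's origin.
- stick: Yellow push stick, about 120 g: flat shaft 18 mm wide, 12 mm high, x = -25 to +140 mm; at its rear an upright handle 45 mm long (x = -22.5 to +22.5), 18 mm wide (y), to 56 mm above the underside. Origin: underside, below the handle's middle; x points to the black pushing tip at +140 mm; z up. Grip the handle across its 18 mm from above, about 38 mm above the underside.
- stick_tip (a point): Bottom centre of the stick's pushing end face, 140 mm along x from the stick's origin.
- tray: Fixed shallow stick tray: black rubber floor 3 mm above the bench, 230 x 90 mm, blue rim 6 mm high. Origin at bench level on the centre line; inside from x = -57 to +167 mm, y = -42 to +42 mm. The stick starts on it, its origin near the tray's origin, pointing along the tray's x; it must end standing on its underside the same way, within the rim.
- board_far: Bystander: finished green circuit board lying beyond the jig, 90 x 60 mm, 16 mm high with parts. Origin: centre of the underside. Leave alone.
- board_right: Bystander: finished green circuit board lying to the robot's right, 90 x 60 mm, 16 mm high with parts. Origin: centre of the underside. Leave alone.
- bin: Bystander: open green parts bin with red relays, 160 x 100 x 70 mm, on the robot's left. Origin: centre of the underside. Leave alone.
- bottle: Bystander: white bottle with a red cap, 36 mm in diameter, 100 mm high, on the robot's right. Origin: centre of the underside. Leave alone.
Mind the look-alikes: they are no part of the job. There is more than one size of the module; the one meant has the size given above.

How it is judged:
By the outcome, as a careful person would: the job done as asked, in the order asked, and still so for the second after the job is handed in, with the robot touching nothing.
It also fails if it takes over 67 s, if anything falls off the work surface, if the arm or the gripper's body presses on something with over 40 N, if the wrist force passes 120 N, or if a joint passes its speed limit or range.

ROBOT

A 7-joint arm with a two-finger parallel gripper is mounted at the origin on the work surface. World frame = base frame: x ahead of the robot, y to its left, z up, the work surface at z = 0. Lengths are in mm, angles in rad, forces in N, time in s.
With the tool pointing down it reaches from about 400 to 875 mm from the base axis. Payload 4.4 kg.
Tool frame: the origin (TCP) lies on the centre line of the jaws, within the pads' length; the fingertips stand 25 mm ahead of it and the grasp point (between the pads) lies 6 mm ahead of it (ctrl.finger_overhang is the distance from the TCP to the fingertips, in mm); z points along the fingers, y is the line along which they close (so a half turn about z gives the same grasp; the last joint's range is limited). The gripper opens to 85 mm and grips with 20 to 120 N. Pads are 22 mm wide; open, the fingers measure 114 mm over their backs; the gripper's body (76 mm by 85 mm) begins 54 mm behind the grasp point. The pads swing forward as they close: fully open they stand 13 mm farther back than shut.
Start: joints at [-1.277, 0.628, 0.038, 1.517, -0.027, 0.996, -0.02], TCP at [228.835, 608.401, 256.313] pointing down, gripper open.
Joint ranges: [-3.06, 3.06], [-0.37, 2.12], [-1.25, 1.32], [0.18, 2.47], [-1.1, 4.24], [0.23, 1.98], [-2.94, 2.94]. Speed limits (rad/s): [2.57, 2.57, 3.14, 3.14, 3.14, 3.14, 3.14].

INTERFACE

Orientations are given as [roll, pitch, yaw] about the fixed x, y, z axes, in that order (R = Rz(yaw) Ry(pitch) Rx(roll)).
In Python, from cell import ctrl gives the robot as it stands. The module is installed in compiled form; this text tells all that it offers.
- The arm moves only by the tool play_rows, never from a script. Its argument "targets" is a list of rows, each a list of 5 numbers: the closure, from 0 (fully open) to 1 (shut), then the shift along the tool's x, y, z in cm, then the turn about the tool's z in degrees. In form: [[gripper, dx, dy, dz, spin], ...]. A call has 1 to 10 rows; each row is the pose to reach, as a shift and turn from the pose commanded when the call began, along the tool's axes at that moment; what a row does not reach only later rows make up. A row lasts 1/10 s, in which the tool goes at most 50 mm and 8.59 degrees, less where a joint would pass 70% of its speed; a pose out of reach is approached as far as the arm can. A call with a gripper value outside its range is refused whole. The fingers move at their own pace and stop on an object; the grip force is fixed at half the most. Time passes only in rows, so rows that repeat a pose let the fingers close. It gives the time, the measured TCP pose, the force, the opening and the grip force at its end, in the units of the state.
- ctrl.read_state(): the state, without advancing time (a new reading comes with each control period).
- ctrl.get_image(name): name is "side" or "top"; returns (picture, depth): 384x512x3 uint8, red, green, blue; 384x512 float32, mm along the optical axis (not along the pixel's ray), 0 where there is no reading.
- ctrl.calibration(name): a dict with "vfov" (degrees; the focal length in pixels is half the picture's height over the tangent of half this angle, whatever the lens; pixels are square), "cx", "cy" (the principal point, pixels), "extrinsics" (4x4, takes a point from camera to world coordinates). Camera axes: x right, y down, z forward; pixel columns grow to the right and rows downward; lengths in mm; the calibration is good to about 2 mm. A picture is of the moment at which its call begins. calibration takes no time and is no camera call.
- ctrl.finish_job(): hands the job in; it is judged then, once.
Trained networks look in the newest picture that a camera, given by its name, has taken for a name from the list of things; names that differ only in an ending like _2 or _b are one class to them, and where a whole thing is asked for, a point or a joint stands for the part that bears it (a point fixed in the world has none). Each returns a list of dicts, best first, with "confidence" (0 to 1); they miss things now and then, are a little off and sometimes report something else, mostly with a low value. They report only what shows in the picture. A call takes as long as a camera call. They do not tell look-alikes from the thing itself.
- ctrl.search_frame(camera, name): "bbox" ([left, top, right, bottom] in pixels, round what is visible of it).
- ctrl.trace(camera, name): "pixels" (384x512 bool, what is visible of it) and "bbox" ([left, top, right, bottom] in pixels, round what is visible of it).
The state is a dict: "clock": time; "qpos": joint angles; "qd": joint speeds; "tau": joint torques, N m; "eef_pos": TCP position; "tool_rot": TCP orientation; "force": force on the tool from outside, world axes, zero at the start; "torque": the same for the moment, N m; "width": finger opening in mm; "gripper_force": force on a finger pad.
Only numpy, scipy, OpenCV 4.12 (cv2) and the standard library are available. Lean on these libraries where they do the work, as an engineer would, in place of code of your own. Each camera call takes 0.05 s, during which the arm holds its last target. There are 200 camera calls.

## Working session

There is one attempt and no reset: what is moved stays moved. The work goes in short steps, Python scripts to look and compute and a tool call to move; the robot and the scene stay as the last step left them, time stands still between calls to the robot, and variables do not carry over. Pictures are saved under pics/ and viewed, at most 10 in all, crops included, and the job is handed in when it is done.

Besides the shell and the picture viewer there is one more tool, called after "Request:" as a command line: name --pt "numbers of a row" for each row, then --argument value for the rest. play_rows: Moves the arm, as the interface text tells. Its arguments: {"type":"object","properties":{"targets":{"type":"array"}},"required":["targets"]}

```bash
mkdir -p pics; cat > h.py <<'E'
import numpy as np, cv2
from cell import ctrl
def snap(n,fn=None):
    im,d=ctrl.get_image(n)
    if fn: cv2.imwrite('pics/'+fn,im[:,:,::-1])
    return im,d
def pts(n,d,mask=None):
    c=ctrl.calibration(n);f=192/np.tan(np.radians(c['vfov'])/2)
    v,u=np.nonzero((d>0) if mask is None else mask&(d>0))
    z=d[v,u];P=np.c_[(u-c['cx'])/f*z,(v-c['cy'])/f*z,z,np.ones(len(z))]
    return (P@np.array(c['extrinsics']).T)[:,:3],u,v
E
python3 - <<'E'
from h import *
print(ctrl.read_state())
ims=[]
for n in('side','top'):
    im,d=snap(n,n+'0.png')
    c=ctrl.calibration(n);print(n,c['vfov'],np.round(c['extrinsics'],3).tolist(),c['cx'],c['cy'])
    for t in ('stick','module','tray','jig','stop','cover_top','board_far','board_right','bin','bottle','roller_tip'):
        for r in ctrl.trace(n,t)[:3]:
            P,_,_=pts(n,d,r['pixels'])
            print(t,round(r['confidence'],2),np.round(r['bbox']).tolist(),np.round(np.median(P,0)).tolist(),np.round(np.percentile(P,[2,98],axis=0)).tolist() if len(P) else 0)
E
```

```text
{'clock': 0.0, 'qpos': array([-1.27681454,  0.629308  ,  0.03840754,  1.51835234, -0.02700652,
        0.99632651, -0.02003518]), 'qd': array([3.35905971e-04, 2.04090718e-03, 7.30122250e-04, 1.47201013e-06,
       1.92313317e-03, 3.67109432e-04, 1.53338348e-03]), 'tau': array([-3.26941590e-04, -5.63409984e+01,  1.22618381e+00, -1.93450087e+01,
        1.10376332e-02,  1.04814721e-02,  1.02264633e-05]), 'eef_pos': array([228.5945639 , 607.86183373, 255.41814271]), 'tool_rot': array([-3.13971510e+00, -2.94860069e-06,  2.78180033e+00]), 'force': array([-0.56357061, -0.13278094,  0.40476814]), 'torque': array([ 0.02450988,  0.02536536, -0.00796835]), 'gripper_force': 0.0, 'width': 85.57242494378345}
side 52.257232093166806 [[-0.943, -0.23, 0.239, 315.959], [-0.332, 0.628, -0.704, 681.697], [0.012, -0.744, -0.668, 731.829], [0.0, 0.0, 0.0, 1.0]] 259.7553823462872 185.46738632103933
stick 0.66 [281.0, 203.0, 316.0, 263.0] [425.0, 47.0, 16.0] [[409.0, -14.0, 4.0], [442.0, 142.0, 61.0]]
module 0.86 [226.0, 164.0, 251.0, 187.0] [647.0, -97.0, 15.0] [[612.0, -125.0, 0.0], [684.0, -81.0, 22.0]]
[... 2779 characters left out ...]
.0, 3.0] [[386.0, -57.0, -3.0], [490.0, 163.0, 10.0]]
board_right 0.65 [368.0, 168.0, 394.0, 199.0] [625.0, -422.0, 5.0] [[582.0, -458.0, -2.0], [667.0, -385.0, 19.0]]
bin 0.76 [96.0, 218.0, 147.0, 283.0] [402.0, 376.0, 14.0] [[320.0, 304.0, -2.0], [482.0, 434.0, 71.0]]
bottle 0.75 [374.0, 234.0, 391.0, 251.0] [434.0, -396.0, 64.0] [[413.0, -434.0, -3.0], [452.0, -385.0, 103.0]]
bottle 0.25 [98.0, 220.0, 150.0, 281.0] [401.0, 377.0, 16.0] [[320.0, 304.0, -2.0], [479.0, 430.0, 71.0]]
bottle 0.21 [199.0, 235.0, 254.0, 249.0] [428.0, 63.0, 17.0] [[411.0, -15.0, 2.0], [443.0, 143.0, 63.0]]
roller_tip 0.67 [152.0, 176.0, 249.0, 212.0] [578.0, 147.0, 20.0] [[534.0, 5.0, 2.0], [621.0, 279.0, 35.0]]
```

```bash
python3 - <<'E'
from h import *
a=cv2.imread('pics/side0.png');b=cv2.imread('pics/top0.png')
A=cv2.resize(a[140:310,170:345],None,fx=3.4,fy=3.4,interpolation=3)[:560,:]
B=cv2.resize(b[120:270,140:310],None,fx=3.4,fy=3.4,interpolation=3)
cv2.imwrite('pics/cs.png',A);cv2.imwrite('pics/ct.png',B)
for n,bs in(('top',dict(stick=(198,236,252,249),module=(221,190,242,202),other=(273,161,288,183))),('side',{})):
    im,d=snap(n)
    P,u,v=pts(n,d)
    def box(x0,x1,y0,y1,z0,z1,name):
        m=(P[:,0]>x0)&(P[:,0]<x1)&(P[:,1]>y0)&(P[:,1]<y1)&(P[:,2]>z0)&(P[:,2]<z1)
        Q=P[m]
        r=cv2.minAreaRect(Q[:,:2].astype(np.float32)); print(n,name,m.sum(),np.round(r[0],1),np.round(r[1],1),round(r[2],2),'z',np.round(np.median(Q[:,2]),1)); return Q
    box(500,660,-20,310,4,60,'jig')
    box(540,620,100,230,26,36,'cover')
    box(395,460,-40,170,11,75,'stick')
    box(395,460,-40,170,45,75,'handle')
    box(370,510,-80,190,4.5,9,'trayrim')
    box(540,600,10,90,17,30,'module relays')
    box(600,700,-140,-60,6,30,'other')
    box(570,610,230,290,26,60,'thumbscrew')
E
```

```text
top jig 2511 [580.1 145.2] [328.5 159.3] 89.82 z 18.7
top cover 516 [580.9 167.4] [ 76.9 122.4] 1.45 z 30.1
top stick 319 [432.3  73.9] [ 48.7 186.7] 1.31 z 17.2
top handle 95 [420.2   5.6] [44.8 17.9] 83.52 z 58.7
top trayrim 723 [440.1  55.2] [268.4 138.4] 89.52 z 6.0
top module relays 167 [570.6  49.8] [56. 77.] 1.6 z 21.1
top other 281 [648.1 -98.3] [91.2 74.8] 1.16 z 14.8
top thumbscrew 80 [589.4 260.3] [37.2 58. ] 1.54 z 29.8
side jig 3462 [578.4 150.7] [315.9 141.7] 87.3 z 22.2
side cover 916 [583.2 179.1] [108.5  71.9] 84.08 z 30.6
side stick 554 [426.7  62.8] [164.   18.6] 83.07 z 16.8
side handle 141 [419.3   3.9] [45.2 18.2] 82.98 z 58.5
side trayrim 727 [443.9  41.9] [252.  125.1] 76.24 z 5.5
side module relays 264 [569.9  50.4] [78.8 59.9] 89.79 z 20.3
side other 262 [ 649.1 -103.8] [38.  74.7] 76.01 z 15.3
side thumbscrew 157 [590.  258.5] [57.2 39.8] 89.61 z 28.1
```

View pics/cs.png

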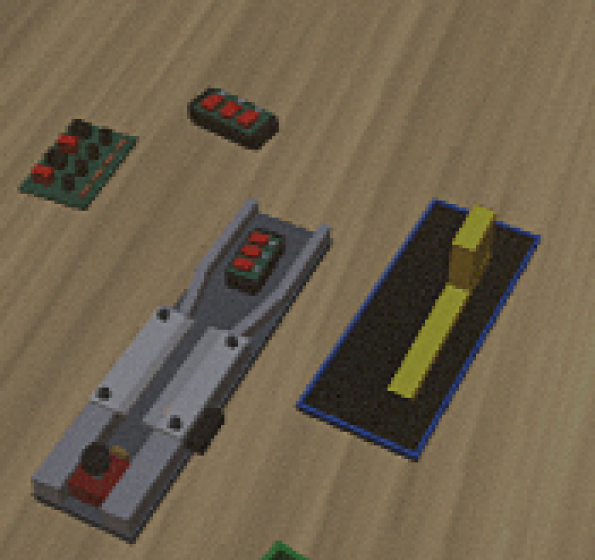

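View pics/ct.png

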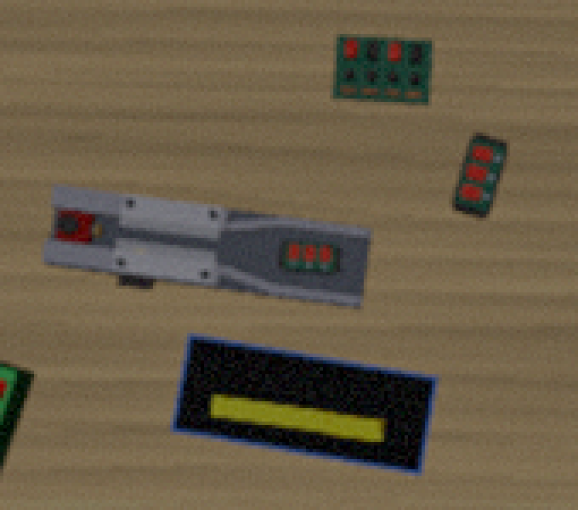

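```bash
cat >> h.py <<'E'
from scipy.optimize import minimize_scalar
def fit(Q,lo,hi,q=1.5):
    def ext(t):
        a=np.radians(t);U=Q[:,:2]@np.array([[np.cos(a),-np.sin(a)],[np.sin(a),np.cos(a)]])
        return np.percentile(U,[q,100-q],axis=0),a
    ts=np.arange(lo,hi,.2);c=[np.ptp(ext(t)[0],axis=0)[1] for t in ts]
    t=ts[int(np.argmin(c))];e,a=ext(t);m=e.mean(0)
    C=np.array([m[0]*np.cos(a)-m[1]*np.sin(a),m[0]*np.sin(a)+m[1]*np.cos(a)])
    return np.round(C,1),round(t,1),np.round(np.ptp(e,axis=0),1)
def sel(P,u,v,x0,x1,y0,y1,z0,z1):
    m=(P[:,0]>x0)&(P[:,0]<x1)&(P[:,1]>y0)&(P[:,1]<y1)&(P[:,2]>z0)&(P[:,2]<z1)
    M=np.zeros((384,512),np.uint8);M[v[m],u[m]]=1
    n,l,s,_=cv2.connectedComponentsWithStats(M);k=1+np.argmax(s[1:,4])
    return P[m&(l[v,u]==k)]
E
python3 - <<'E'
from h import *
for n in('top','side'):
    P,u,v=pts(n,np.median([snap(n)[1] for _ in range(5)],0))
    for nm,b in dict(jig=(510,660,-20,310,4.5,60),cover=(530,630,90,230,28.2,34),stick=(395,460,-40,170,9,75),handle=(395,460,-40,60,45,75),tray=(370,510,-80,190,1.5,9),mod=(540,600,10,90,14,30),stop=(560,620,215,300,20,60)).items():
        Q=sel(P,u,v,*b);print(n,nm,len(Q),fit(Q,70,105),np.round(np.median(Q[:,2]),1))
E
```

```text
top jig 2272 (array([578.3, 143.6]), np.float64(83.6), array([280.7,  71.7])) 20.5
top cover 252 (array([604.4, 177.5]), np.float64(83.2), array([91.2, 27.6])) 30.3
top stick 330 (array([427.1,  62.6]), np.float64(83.2), array([159.8,  17.6])) 15.9
top handle 95 (array([420.1,   5.8]), np.float64(82.6), array([43.4, 17.5])) 58.8
top tray 1683 (array([441. ,  52.3]), np.float64(81.6), array([227.7,  94.6])) 3.5
top mod 164 (array([571.5,  50.1]), np.float64(84.6), array([53.6, 27.1])) 19.7
top stop 334 (array([589.9, 251.8]), np.float64(91.6), array([71.5, 55.6])) 26.2
side jig 3447 (array([576.2, 144.3]), np.float64(84.2), array([282.7,  75.2])) 22.1
side cover 418 (array([562.5, 178.2]), np.float64(83.8), array([88.3, 28.5])) 30.6
side stick 569 (array([426.6,  63. ]), np.float64(83.0), array([158.9,  17.6])) 16.1
side handle 142 (array([419.2,   4.1]), np.float64(82.4), array([43.8, 17.3])) 59.0
side tray 2194 (array([438.5,  51.2]), np.float64(82.0), array([226.9,  89.2])) 3.7
side mod 198 (array([570.5,  48.8]), np.float64(86.4), array([55.4, 26.9])) 20.1
side stop 660 (array([589.6, 251.6]), np.float64(90.8), array([71.6, 58.3])) 26.6
```

Request:
play_rows --pt "0 -2.5 4.8 0 8.5" --pt "0 -5 9.6 0 17" --pt "0 -7.5 14.4 0 25.5" --pt "0 -9.9 19.2 0 34" --pt "0 -12.4 24 0 42.5" --pt "0 -14.9 28.8 0 51" --pt "0 -17.4 33.6 0 59.5" --pt "0 -19.9 38.4 0 68" --pt "0 -22.3 43.2 0 76.4" --pt "0 -24 45 0 76.4"

```text
clock: 2.8
eef_pos: [484.2, 791.8, 228.2]
tool_rot: [3.122, -0.042, 1.444]
force: [-0.4, -0.9, 1.1]
width: 85.3
gripper_force: 0.0
```

Request:
play_rows --pt "0 -5 0 0 0" --pt "0 -10 0 0 0" --pt "0 -15 0 0 0" --pt "0 -20 0 0 0" --pt "0 -25 0 0 0" --pt "0 -30 0 0 0" --pt "0 -35 0 0 0" --pt "0 -40 0 0 0" --pt "0 -40 0 0 0"

```text
clock: 3.7
eef_pos: [436.1, 409.7, 213.2]
tool_rot: [3.123, -0.043, 1.45]
force: [1.7, -0.0, 1.0]
width: 85.4
gripper_force: 0.0
```

```bash
cat >> h.py <<'E'
from scipy.spatial.transform import Rotation as Ro
def mv(tx,ty,tz,yaw=None):
    s=ctrl.read_state();R=Ro.from_euler('xyz',s['tool_rot'])
    d=np.array([tx,ty,tz])-s['eef_pos'];y=np.degrees(s['tool_rot'][2])
    print('pos',np.round(s['eef_pos'],1),'rpy deg',np.round(np.degrees(s['tool_rot']),2),'F',np.round(s['force'],1))
    print('cm',np.round(R.inv().apply(d)/10,2),'spin',round(y-yaw,2) if yaw is not None else '')
E
python3 -c "
from h import *
mv(419.8,5.3,130,83)"
```

```text
pos [436.1 409.7 213.2] rpy deg [178.91  -2.46  83.09] F [ 1.7 -0.   1. ]
cm [-40.66   3.12   6.64] spin 0.09
```

Request:
play_rows --pt "0 -4.5 0.3 0.7 0" --pt "0 -9 0.7 1.5 0" --pt "0 -13.5 1 2.2 0" --pt "0 -18 1.4 2.9 0" --pt "0 -22.5 1.7 3.7 0" --pt "0 -27 2.1 4.4 0" --pt "0 -31.5 2.4 5.1 0" --pt "0 -36 2.8 5.9 0" --pt "0 -40.7 3.1 6.6 0" --pt "0 -40.7 3.1 6.6 0"

```text
clock: 4.7
eef_pos: [420.4, -3.0, 131.2]
tool_rot: [3.119, -0.039, 1.432]
force: [0.0, 0.0, -0.0]
width: 85.4
gripper_force: 0.0
```

```bash
python3 -c "
from h import *
mv(419.8,5.3,46.5,83)"
```

```text
pos [420.4  -3.  131.2] rpy deg [178.71  -2.23  82.04] F [ 0.  0. -0.]
cm [ 0.49 -0.37  8.49] spin -0.96
```

Request:
play_rows --pt "0 0.5 -0.4 3 -1" --pt "0 0.5 -0.4 5 -1" --pt "0 0.5 -0.4 7 -1" --pt "0 0.5 -0.4 8.5 -1" --pt "0 0.5 -0.4 8.5 -1"

```text
clock: 5.2
eef_pos: [426.0, 13.9, 51.5]
tool_rot: [3.132, -0.039, 1.465]
force: [0.5, -0.4, 0.3]
width: 85.5
gripper_force: 0.0
```

```bash
python3 - <<'E'
from h import *
mv(419.8,5.3,46.5,83)
a,_=snap('side');b,_=snap('top')
A=cv2.resize(a[150:290,240:380],(560,560),interpolation=3);B=cv2.resize(b[200:280,180:280],(700,560),interpolation=3)
cv2.imwrite('pics/g1.png',A[:,:,::-1])
E
```

```text
pos [426.   13.9  51.5] rpy deg [179.46  -2.22  83.96] F [ 0.5 -0.4  0.3]
cm [-0.94 -0.53  0.46] spin 0.96
```

View pics/g1.png

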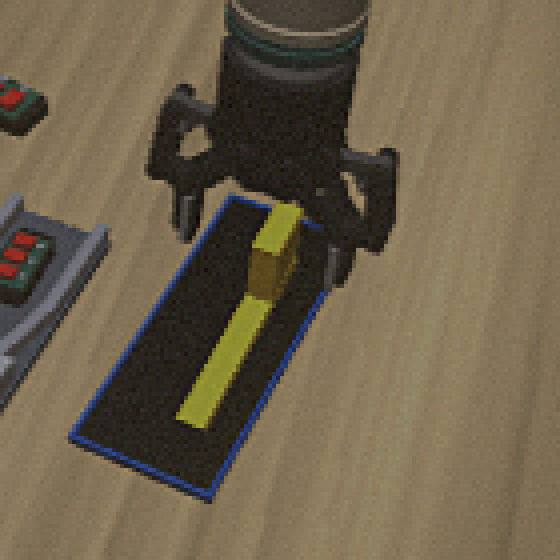

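Request:
play_rows --pt "0 0 0 0 0" --pt "0 0 0 0 0"

```text
clock: 5.5
eef_pos: [424.7, 15.0, 52.8]
tool_rot: [3.132, -0.04, 1.467]
force: [-0.2, -0.4, 0.1]
width: 85.0
gripper_force: 0.0
```

```bash
python3 -c "
from h import *
mv(419.8,5.3,46.5,83)"
```

```text
pos [424.7  15.   52.8] rpy deg [179.47  -2.28  84.06] F [-0.2 -0.4  0.1]
cm [-1.04 -0.39  0.58] spin 1.06
```

Request:
play_rows --pt "0 -1 -0.4 0.6 1" --pt "0 -1 -0.4 0.6 1" --pt "0 -1 -0.4 0.6 1" --pt "0 -1 -0.4 0.6 1"

```text
clock: 5.9
eef_pos: [422.5, 5.5, 49.3]
tool_rot: [3.141, -0.041, 1.448]
force: [-0.7, -0.7, 0.3]
width: 85.4
gripper_force: 0.0
```

Request:
play_rows --pt "0 0 -0.25 0.2 0" --pt "0 0 -0.25 0.2 0" --pt "0 0 -0.25 0.2 0"

```text
clock: 6.2
eef_pos: [421.3, 5.9, 48.6]
tool_rot: [-3.14, -0.04, 1.449]
force: [0.1, 0.0, -0.0]
width: 85.4
gripper_force: 0.0
```

Request:
play_rows --pt "1 0 0 0 0" --pt "1 0 0 0 0" --pt "1 0 0 0 0" --pt "1 0 0 0 0" --pt "1 0 0 0 0" --pt "1 0 0 0 0" --pt "1 0 0 0 0" --pt "1 0 0 0 0"

```text
clock: 7.0
eef_pos: [421.2, 5.9, 48.6]
tool_rot: [-3.14, -0.04, 1.449]
force: [-1.7, 0.6, 1.7]
width: 17.4
gripper_force: 61.6
```

Request:
play_rows --pt "1 0 0 -2 0" --pt "1 0 0 -5 0" --pt "1 0 0 -9 0" --pt "1 0 0 -9 0" --pt "1 0 0 -9 0"

```text
clock: 7.5
eef_pos: [421.5, 2.7, 138.9]
tool_rot: [3.141, -0.041, 1.45]
force: [0.4, 0.5, -1.2]
width: 17.1
gripper_force: 61.6
```

```bash
python3 -c "
from h import *
mv(547.9,-134.8,140,83.7)"
```

```text
pos [421.5   2.7 138.9] rpy deg [179.99  -2.32  83.07] F [ 0.4  0.5 -1.2]
cm [-12.11  14.21  -0.6 ] spin -0.63
```

Request:
play_rows --pt "1 -2 2.4 -0.1 -0.6" --pt "1 -4 4.8 -0.2 -0.6" --pt "1 -6 7.2 -0.3 -0.6" --pt "1 -8 9.5 -0.4 -0.6" --pt "1 -10 12 -0.5 -0.6" --pt "1 -12.1 14.2 -0.6 -0.6" --pt "1 -12.1 14.2 -0.6 -0.6" --pt "1 -12.1 14.2 -0.6 -0.6" --pt "1 -12.1 14.2 -0.6 -0.6"

```text
clock: 8.4
eef_pos: [545.8, -134.0, 138.1]
tool_rot: [-3.137, -0.042, 1.459]
force: [0.8, -0.5, -1.7]
width: 17.6
gripper_force: 61.3
```

```bash
python3 - <<'E'
from h import *
mv(547.9,-134.8,60,83.7)
for n in('top','side'):
    ds=[];
    for i in range(3): im,d=snap(n);ds.append(d)
    P,u,v=pts(n,np.median(ds,0))
    yel=(im[:,:,0].astype(int)>im[:,:,2]+50)&(im[:,:,1].astype(int)>im[:,:,2]+40);k=yel[v,u]&(P[:,1]<30)&(P[:,2]>80)
    Q=P[k];print(n,'stick',len(Q),fit(Q,75,95))
    S=Q[Q[:,2]<120]; S=S[S[:,1]>-95]
    if len(S)>5: print('top-face slope z vs y',np.polyfit(S[:,1],S[:,2],1),fit(S,75,95),np.percentile(S[:,1],[1,99]))
    for nm,b in dict(mod=(540,600,10,90,19,30),modc=(545,595,0,95,14.5,30),leadin=(520,620,-10,80,12,24),cover=(530,630,110,230,28.2,34),wallback=(530,640,232,290,22,28.5)).items():
        try:
            Q=sel(P,u,v,*b);print(n,nm,len(Q),fit(Q,75,95))
        except Exception as e: print(nm,e)
    cv2.imwrite('pics/h_%s.png'%n,cv2.resize(im[120:270,140:340] if n=='top' else im[100:310,170:340],None,fx=3.4,fy=2.8 if n=='side' else 3.4,interpolation=3)[:,:,::-1])
E
```

```text
pos [ 545.8 -134.   138.1] rpy deg [-179.75   -2.41   83.61] F [ 0.8 -0.5 -1.7]
cm [-0.39  0.25  7.8 ] spin -0.09
top stick 130 (array([542.2, -32.4]), np.float64(82.0), array([56.7, 48.8]))
top-face slope z vs y [-9.47398134e-03  1.04224216e+02] (array([557.3, -34.6]), np.float64(85.0), array([57.2, 17.5])) [-63.73767872  -5.99697164]
top mod 103 (array([573.3,  49.8]), np.float64(91.0), array([52.1, 24.8]))
top modc 162 (array([571.6,  50.1]), np.float64(85.2), array([53.7, 26.6]))
top leadin 152 (array([571.3,  49.8]), np.float64(87.0), array([53.9, 27.4]))
top cover 220 (array([604. , 175.7]), np.float64(83.4), array([87.6, 27.9]))
top wallback 259 (array([593. , 259.5]), np.float64(83.0), array([53.5, 68.3]))
side stick 298 (array([552.9, -79.3]), np.float64(84.0), array([136.2,  17.6]))
top-face slope z vs y [6.42456587e-03 1.06365292e+02] (array([555.9, -51.2]), np.float64(84.2), array([83.9, 17.8])) [-93.49972214  -8.88104689]
side mod 135 (array([570.7,  48.4]), np.float64(86.0), array([51.3, 23.8]))
side modc 195 (array([570.7,  48.9]), np.float64(86.6), array([54.7, 27.4]))
side leadin 189 (array([570.7,  48.9]), np.float64(86.6), array([54.9, 27.4]))
side cover 415 (array([562.5, 178.2]), np.float64(83.2), array([88.6, 28.3]))
side wallback 547 (array([592.1, 257.9]), np.float64(82.6), array([54.2, 69. ]))
```

View pics/h_top.png

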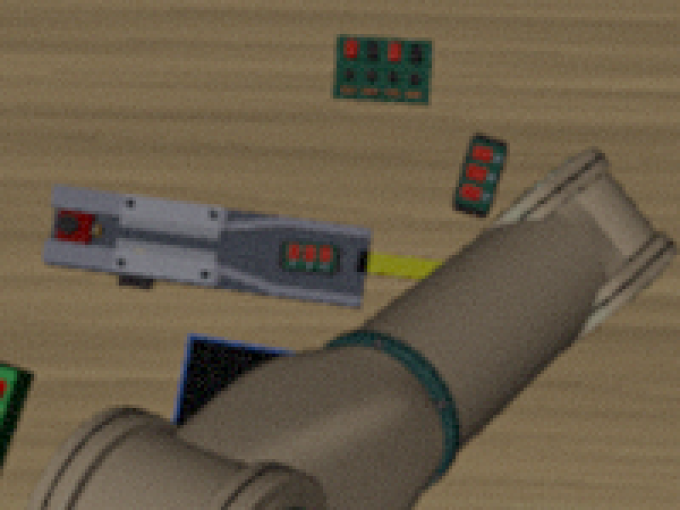

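```bash
python3 -c "
from h import *
mv(547.9,-134.8,60,83.4)"
```

```text
pos [ 547.1 -134.7  139.5] rpy deg [-179.93   -2.32   83.65] F [ 0.7 -0.2 -2. ]
cm [-0.32  0.09  7.94] spin 0.25
```

Request:
play_rows --pt "1 -0.2 0.2 2 0.2" --pt "1 -0.3 0.2 4 0.2" --pt "1 -0.3 0.2 6 0.2" --pt "1 -0.3 0.2 8 0.2" --pt "1 -0.3 0.2 8 0.2" --pt "1 -0.3 0.2 8 0.2" --pt "1 -0.3 0.2 8 0.2"

```text
clock: 9.4
eef_pos: [549.9, -135.7, 60.5]
tool_rot: [3.141, -0.04, 1.456]
force: [-0.1, -0.4, -1.4]
width: 17.0
gripper_force: 61.4
```

```bash
cat > st.py <<'E'
from h import *
n='side';ds=[]
for i in range(3): im,d=snap(n);ds.append(d)
P,u,v=pts(n,np.median(ds,0))
yel=(im[:,:,0].astype(int)>im[:,:,2]+50)&(im[:,:,1].astype(int)>im[:,:,2]+40);s=ctrl.read_state()
k=yel[v,u]&(abs(P[:,0]-555)<40)&(P[:,1]<s['eef_pos'][1]+180)&(P[:,2]>8)
Q=P[k];S=Q[(Q[:,2]<40)];c=fit(S,75,95);print('shaft',len(S),c,'line x here',583.4+(c[0][1]-177)*.1125,'yr',np.percentile(S[:,1],[1,99]))
T=S[S[:,2]>np.median(S[:,2])-3];p=np.polyfit(T[:,1],T[:,2],1);print('z top rear/tip',np.polyval(p,s['eef_pos'][1]+25),np.polyval(p,s['eef_pos'][1]+140))
print(np.round(s['eef_pos'],1),np.round(np.degrees(s['tool_rot']),2),np.round(s['force'],2))
E
python3 st.py
```

```text
shaft 207 (array([557.4, -68.8]), np.float64(83.8), array([113.5,  17.6])) line x here 555.7475 yr [-126.02721667  -12.41605186]
z top rear/tip 28.227694226583765 26.80392397754697
[ 549.8 -135.4   60.4] [179.98  -2.29  83.42] [ 0.26  0.53 -2.08]
```

Request:
play_rows --pt "1 0 -0.13 0.3 0" --pt "1 0 -0.13 0.5 0" --pt "1 0 -0.13 0.5 0" --pt "1 0.4 -0.13 0.5 0" --pt "1 0.8 -0.13 0.52 0" --pt "1 0.8 -0.13 0.52 0"

```text
clock: 10.15
eef_pos: [548.9, -125.7, 54.4]
tool_rot: [-3.14, -0.041, 1.457]
force: [0.0, 0.5, -1.2]
width: 16.9
gripper_force: 61.4
```

```bash
python3 st.py
```

```text
shaft 211 (array([556.6, -58.3]), np.float64(83.4), array([110.4,  17.6])) line x here 556.9287499999999 yr [-116.50633347   -3.21638535]
z top rear/tip 23.45882205099134 19.75840026515323
[ 548.8 -127.    54.5] [-179.93   -2.29   83.42] [ 0.28  0.08 -1.62]
```

Request:
play_rows --pt "1 0.4 0 -0.05 0" --pt "1 0.8 0 -0.05 0" --pt "1 1.2 0 -0.05 0" --pt "1 1.7 0 -0.03 0" --pt "1 2.2 0 0 0" --pt "1 2.8 0 0.02 0" --pt "1 3.4 0 0.04 0" --pt "1 4 0 0.06 0" --pt "1 4.6 0 0.1 0" --pt "1 5.2 0 0.12 0"

```text
clock: 11.3
eef_pos: [554.8, -74.8, 55.4]
tool_rot: [-3.14, -0.04, 1.456]
force: [0.8, -0.9, -2.2]
width: 17.1
gripper_force: 61.3
```

```bash
cat > md.py <<'E'
from h import *
import sys
n='side';im,d=snap(n,sys.argv[1]);
A=cv2.resize(im[150:310,170:330],(640,560),interpolation=3);cv2.imwrite('pics/c'+sys.argv[1],A[:,:,::-1])
for r in ctrl.trace(n,'module')[:3]:
    P,_,_=pts(n,d,r['pixels']);P=P[P[:,2]>14]
    if len(P)>20: print(round(r['confidence'],2),fit(P,75,100),len(P))
E
python3 st.py; python3 md.py m1.png
```

```text
shaft 239 (array([562.9,  -2.5]), np.float64(83.6), array([108.2,  17.9])) line x here 563.20625 yr [-56.79491661  50.98926704]
z top rear/tip 23.86164704234139 21.28924516062405
[554.8 -74.5  55.3] [-179.91   -2.33   83.47] [ 0.46 -0.63 -2.03]
0.84 (array([ 647.8, -104.4]), np.float64(99.8), array([47.5, 58.9])) 166
0.78 (array([576.2,  91.9]), np.float64(84.8), array([54.5, 27. ])) 202
```

View pics/cm1.png

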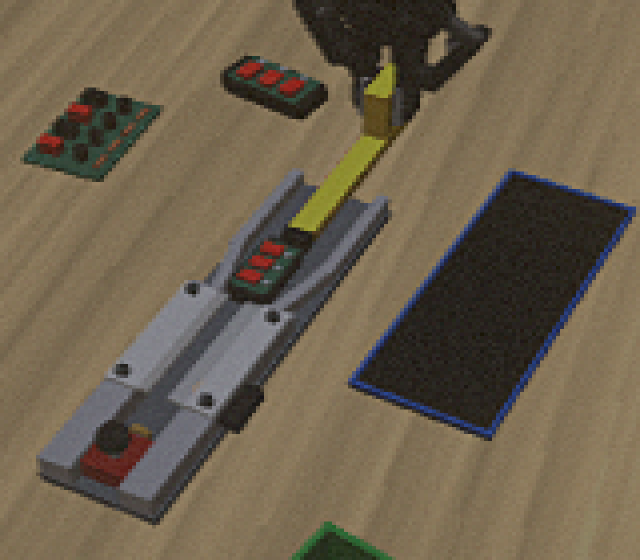

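Request:
play_rows --pt "1 0.5 0 0.02 0" --pt "1 1 0 0.04 0" --pt "1 1.5 0 0.06 0" --pt "1 2 0 0.08 0" --pt "1 2.5 0 0.1 0" --pt "1 3 0 0.12 0" --pt "1 3.5 0 0.14 0" --pt "1 4 0 0.16 0" --pt "1 4.5 0 0.18 0" --pt "1 5 0 0.2 0"

```text
clock: 12.55
eef_pos: [560.5, -25.2, 55.4]
tool_rot: [-3.14, -0.04, 1.456]
force: [-1.2, -1.0, -1.1]
width: 17.0
gripper_force: 61.4
```

```bash
python3 st.py; python3 - <<'E'
from h import *
# brass screw / stop front from both cameras
for n in('side','top'):
    im,d=snap(n);P,u,v=pts(n,d);i=im.astype(int)[v,u]
    red=(i[:,0]>i[:,1]+60)&(i[:,0]>i[:,2]+60)&(P[:,1]>215)&(P[:,1]<300)&(abs(P[:,0]-590)<30)
    br=(i[:,0]-i[:,2]>45)&(i[:,0]-i[:,1]<55)&(i[:,1]-i[:,2]>15)&(P[:,1]>215)&(P[:,1]<300)&(abs(P[:,0]-590)<30)
    for nm,k in(('red',red),('brass',br)):
        print(n,nm,k.sum(),np.round(np.percentile(P[k],[3,50,97],axis=0),1).tolist() if k.sum() else '')
E
```

```text
shaft 250 (array([568.2,  45.9]), np.float64(83.8), array([108.1,  17.1])) line x here 568.65125 yr [-9.5992266  99.79042119]
z top rear/tip 23.52685969701142 21.581644481305947
[560.7 -24.9  55.4] [-179.94   -2.33   83.44] [-0.57 -0.17 -1.45]
side red 21 [[579.0, 247.7, 23.1], [584.8, 265.5, 24.5], [605.5, 275.1, 26.8]]
side brass 48 [[560.6, 239.3, -1.3], [587.7, 290.3, 1.2], [613.7, 299.3, 22.8]]
top red 38 [[580.4, 248.0, 19.1], [588.6, 255.2, 24.3], [602.5, 273.9, 30.0]]
top brass 24 [[562.1, 241.7, -5.3], [593.1, 296.4, 1.0], [619.5, 299.6, 23.3]]
```

Request:
play_rows --pt "1 0.4 0 0.02 0" --pt "1 0.8 0 0.03 0" --pt "1 1.2 0 0.05 0" --pt "1 1.6 0 0.06 0" --pt "1 2 0 0.08 0" --pt "1 2.3 0 0.09 0" --pt "1 2.6 0 0.1 0" --pt "1 2.9 0 0.12 0" --pt "1 3.2 0 0.13 0" --pt "1 3.5 0 0.14 0"

```text
clock: 13.8
eef_pos: [564.6, 9.2, 55.4]
tool_rot: [-3.14, -0.04, 1.455]
force: [0.1, -1.2, -0.3]
width: 17.3
gripper_force: 61.4
```

Request:
play_rows --pt "1 0.2 0 0.01 0" --pt "1 0.4 0 0.02 0" --pt "1 0.6 0 0.02 0" --pt "1 0.8 0 0.03 0" --pt "1 1 0 0.04 0"

```text
clock: 14.3
eef_pos: [565.6, 16.3, 55.8]
tool_rot: [-3.141, -0.037, 1.454]
force: [-0.4, -5.6, 1.2]
width: 17.3
gripper_force: 61.8
```

Request:
play_rows --pt "1 0.2 0 0.01 0" --pt "1 0.4 0 0.02 0" --pt "1 0.6 0 0.02 0" --pt "1 0.8 0 0.03 0" --pt "1 1 0 0.04 0"

```text
clock: 14.8
eef_pos: [566.8, 26.5, 55.7]
tool_rot: [-3.141, -0.037, 1.454]
force: [-1.1, -5.2, 0.7]
width: 17.7
gripper_force: 61.8
```

```bash
python3 st.py; python3 md.py m2.png
```

```text
shaft 248 (array([574.6,  95.7]), np.float64(83.6), array([109.5,  17. ])) line x here 574.25375 yr [ 39.23428359 150.27124648]
z top rear/tip 23.89156640990397 21.72519793229491
[566.8  27.1  55.7] [-179.97   -2.15   83.33] [-1.55 -5.32  0.73]
0.62 (array([589.6, 193.8]), np.float64(91.8), array([50.4, 16.6])) 93
0.37 (array([591.2, 258.7]), np.float64(75.0), array([37.7, 26.5])) 209
```

View pics/cm2.png

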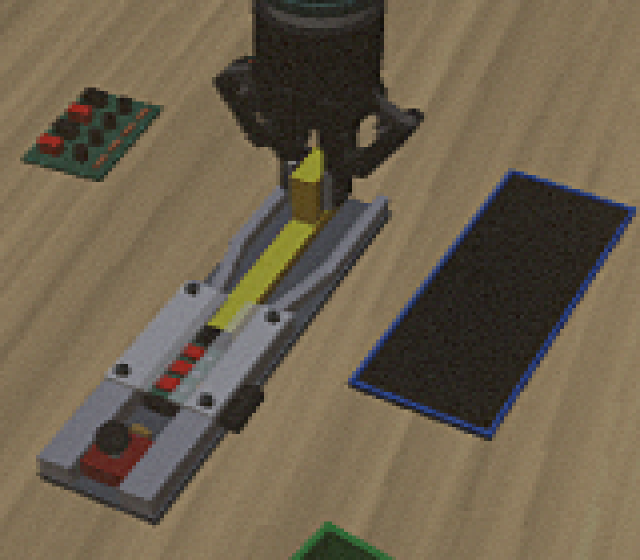

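Request:
play_rows --pt "1 0.2 0 0.01 0" --pt "1 0.4 0 0.02 0" --pt "1 0.6 0 0.02 0" --pt "1 0.7 0 0.03 0" --pt "1 0.8 0 0.03 0" --pt "1 0.9 0 0.03 0" --pt "1 0.9 0 0.03 0"

```text
clock: 15.75
eef_pos: [567.8, 36.1, 55.7]
tool_rot: [-3.141, -0.038, 1.454]
force: [-1.1, -5.9, 1.3]
width: 17.1
gripper_force: 61.6
```

Request:
play_rows --pt "1 0.1 0 0 0" --pt "1 0.2 0 0.01 0" --pt "1 0.2 0 0.01 0"

```text
clock: 16.05
eef_pos: [568.1, 38.0, 55.7]
tool_rot: [-3.141, -0.038, 1.454]
force: [-0.2, -4.5, 1.0]
width: 17.0
gripper_force: 61.7
```

Request:
play_rows --pt "1 0.1 0 0 0" --pt "1 0.2 0 0.01 0" --pt "1 0.2 0 0.01 0"

```text
clock: 16.35
eef_pos: [568.3, 40.0, 55.7]
tool_rot: [-3.141, -0.038, 1.454]
force: [-0.9, -4.7, 0.5]
width: 17.4
gripper_force: 61.7
```

Request:
play_rows --pt "1 0.1 0 0 0" --pt "1 0.1 0 0 0"

```text
clock: 16.55
eef_pos: [568.4, 41.0, 55.7]
tool_rot: [-3.141, -0.038, 1.454]
force: [-1.4, -4.8, -0.2]
width: 17.2
gripper_force: 61.6
```

Request:
play_rows --pt "1 0.1 0 0 0" --pt "1 0.1 0 0 0"

```text
clock: 16.75
eef_pos: [568.5, 42.0, 55.7]
tool_rot: [-3.141, -0.038, 1.454]
force: [-0.4, -3.7, 0.6]
width: 17.1
gripper_force: 61.6
```

Request:
play_rows --pt "1 0.1 0 0 0" --pt "1 0.1 0 0 0"

```text
clock: 16.95
eef_pos: [568.7, 43.0, 55.7]
tool_rot: [-3.141, -0.038, 1.454]
force: [-0.8, -4.7, -0.1]
width: 17.2
gripper_force: 61.6
```

Request:
play_rows --pt "1 0.1 0 0 0" --pt "1 0.1 0 0 0"

```text
clock: 17.15
eef_pos: [568.8, 44.2, 55.7]
tool_rot: [-3.141, -0.038, 1.454]
force: [-0.2, -4.7, -0.2]
width: 17.5
gripper_force: 61.6
```

Request:
play_rows --pt "1 0.1 0 0 0" --pt "1 0.1 0 0 0"

```text
clock: 17.35
eef_pos: [569.0, 46.1, 55.7]
tool_rot: [-3.141, -0.039, 1.455]
force: [-0.1, -4.1, -0.6]
width: 17.2
gripper_force: 61.4
```

Request:
play_rows --pt "1 0.1 0 0 0" --pt "1 0.1 0 0 0"

```text
clock: 17.55
eef_pos: [569.1, 46.9, 55.7]
tool_rot: [-3.141, -0.039, 1.455]
force: [-0.4, -6.0, -1.0]
width: 17.7
gripper_force: 61.5
```

Rising slightly; half-millimetre steps now.

Request:
play_rows --pt "1 0.05 0 0 0" --pt "1 0.05 0 0 0"

```text
clock: 17.75
eef_pos: [569.1, 46.9, 55.8]
tool_rot: [-3.141, -0.038, 1.455]
force: [-0.3, -5.7, 0.8]
width: 17.2
gripper_force: 61.6
```

Request:
play_rows --pt "1 0.05 0 0 0" --pt "1 0.05 0 0 0"

```text
clock: 17.95
eef_pos: [569.1, 47.0, 55.9]
tool_rot: [-3.141, -0.038, 1.455]
force: [-1.2, -7.3, -0.3]
width: 17.2
gripper_force: 61.6
```

Request:
play_rows --pt "1 0.08 0 0 0" --pt "1 0.08 0 0 0"

```text
clock: 18.15
eef_pos: [569.1, 47.0, 55.9]
tool_rot: [-3.141, -0.036, 1.454]
force: [-0.3, -7.8, 1.3]
width: 17.5
gripper_force: 61.8
```

Request:
play_rows --pt "1 0.1 0 0 0" --pt "1 0.1 0 0 0"

```text
clock: 18.35
eef_pos: [569.1, 47.1, 56.1]
tool_rot: [-3.141, -0.035, 1.454]
force: [-2.1, -10.0, 2.3]
width: 17.2
gripper_force: 61.9
```

Request:
play_rows --pt "1 0.1 0 0 0" --pt "1 0.1 0 0 0"

```text
clock: 18.55
eef_pos: [569.1, 47.2, 56.2]
tool_rot: [-3.141, -0.034, 1.453]
force: [-2.1, -11.7, 2.2]
width: 17.0
gripper_force: 62.0
```

Request:
play_rows --pt "1 0.1 0 0 0" --pt "1 0.1 0 0 0"

```text
clock: 18.75
eef_pos: [569.2, 47.2, 56.3]
tool_rot: [3.142, -0.033, 1.453]
force: [-3.3, -13.2, 3.8]
width: 16.9
gripper_force: 62.2
```

Request:
play_rows --pt "1 0.03 0 0 0" --pt "1 0.03 0 0 0" --pt "1 0.03 0 0 0" --pt "1 0.03 0 0 0" --pt "1 0.03 0 0 0"

```text
clock: 19.25
eef_pos: [569.1, 47.2, 56.3]
tool_rot: [3.142, -0.033, 1.453]
force: [-2.8, -12.9, 3.9]
width: 17.4
gripper_force: 62.2
```

```bash
python3 md.py m3.png; python3 -c "
from h import *
f=[]
for i in range(3): snap('side'); f.append(ctrl.read_state()['force'])
print(np.mean(f,0),np.mean(f,0)@[.11,.994,0])"
```

```text
0.45 (array([587.6, 213.2]), np.float64(81.0), array([44.2, 18.7])) 107
[ -2.95875529 -13.73963691   3.01193323] -13.982662167403346
```

View pics/cm3.png

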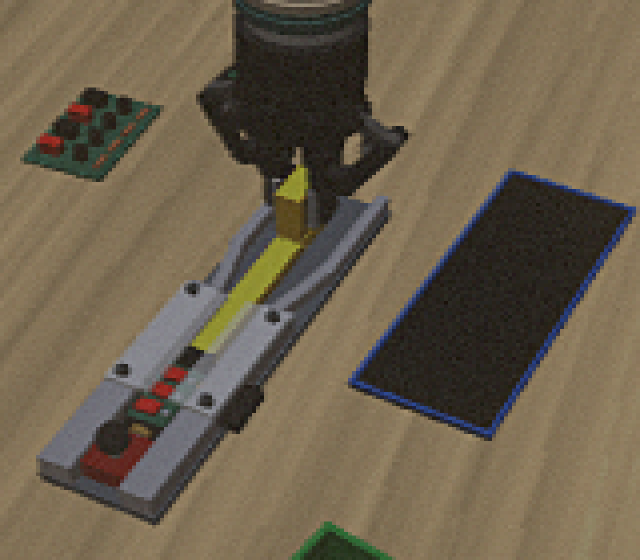

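Request:
play_rows --pt "1 0.01 0 0 0" --pt "1 0.01 0 0 0" --pt "1 0.01 0 0 0" --pt "1 0.01 0 0 0" --pt "1 0.01 0 0 0" --pt "1 0.01 0 0 0" --pt "1 0.01 0 0 0" --pt "1 0.01 0 0 0" --pt "1 0.01 0 0 0" --pt "1 0.01 0 0 0"

```text
clock: 20.5
eef_pos: [569.1, 47.2, 56.3]
tool_rot: [3.142, -0.032, 1.453]
force: [-2.9, -13.9, 2.6]
width: 17.2
gripper_force: 62.2
```

Request:
play_rows --pt "1 -0.4 0 -0.02 0" --pt "1 -0.8 0 -0.04 0" --pt "1 -1.5 0 -0.08 0" --pt "1 -2.5 0 -0.13 0" --pt "1 -3.5 0 -0.17 0" --pt "1 -4.5 0 -0.21 0" --pt "1 -5.5 0 -0.25 0" --pt "1 -7 0 -0.31 0" --pt "1 -8.5 0 -0.37 0" --pt "1 -8.5 0 -0.37 0"

```text
clock: 21.5
eef_pos: [559.6, -35.5, 56.5]
tool_rot: [-3.141, -0.038, 1.451]
force: [-0.0, 0.3, -1.0]
width: 17.5
gripper_force: 61.4
```

```bash
python3 st.py; python3 md.py m4.png
```

```text
shaft 257 (array([567.7,  37.7]), np.float64(84.2), array([109.1,  17.4])) line x here 567.72875 yr [-18.10230422  92.33056781]
z top rear/tip 24.80859152257188 21.94579099852944
[559.8 -31.   56.1] [-179.9    -2.36   83.41] [-0.25  0.73 -1.52]
0.6 (array([588.6, 211.7]), np.float64(85.0), array([48.8, 22. ])) 139
0.52 (array([ 656.3, -102.7]), np.float64(99.8), array([51.6, 54.8])) 125
0.24 (array([ 433.1, -398.3]), np.float64(75.0), array([25.4, 32. ])) 241
```

View pics/cm4.png

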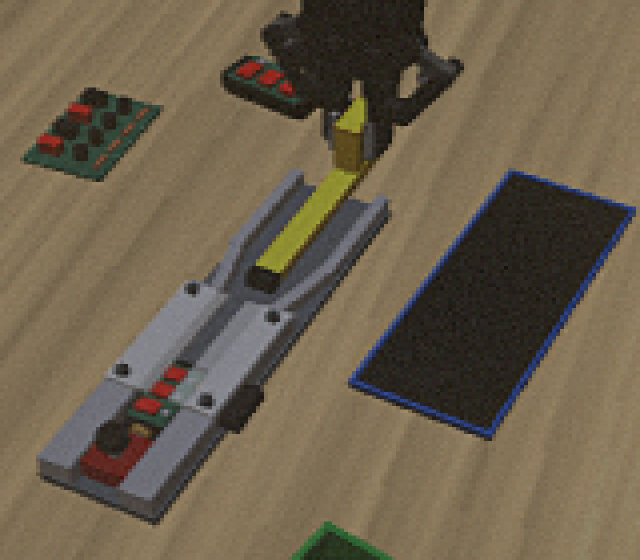

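Request:
play_rows --pt "1 0 0 -2 0" --pt "1 0 0 -5 0" --pt "1 0 0 -8 0" --pt "1 0 0 -8 0" --pt "1 0 0 -8 0"

```text
clock: 22.25
eef_pos: [559.8, -33.6, 136.3]
tool_rot: [-3.141, -0.041, 1.457]
force: [0.1, -0.5, -1.7]
width: 17.3
gripper_force: 61.5
```

```bash
python3 -c "
from h import *
mv(424,5.9,110,82.2)"
```

```text
pos [559.8 -33.6 136.3] rpy deg [-179.97   -2.35   83.5 ] F [ 0.1 -0.5 -1.7]
cm [  2.27 -13.94   2.74] spin 1.3
```

Request:
play_rows --pt "1 0.4 -2.8 0 0.3" --pt "1 0.8 -5.6 0.2 0.6" --pt "1 1.2 -8.4 0.4 1" --pt "1 1.6 -11.2 1.5 1.3" --pt "1 2.3 -13.9 2.7 1.3" --pt "1 2.3 -13.9 2.7 1.3" --pt "1 2.3 -13.9 2.7 1.3" --pt "1 2.3 -13.9 2.7 1.3" --pt "1 2.3 -13.9 2.7 1.3"

```text
clock: 23.15
eef_pos: [425.4, 4.9, 110.2]
tool_rot: [-3.141, -0.04, 1.433]
force: [1.2, -0.0, -1.2]
width: 17.1
gripper_force: 61.2
```

```bash
python3 - <<'E'
from h import *
n='side';im,d=snap(n);P,u,v=pts(n,d)
yel=(im[:,:,0].astype(int)>im[:,:,2]+50)&(im[:,:,1].astype(int)>im[:,:,2]+40)
k=yel[v,u]&(abs(P[:,0]-430)<40)&(P[:,1]<170)&(P[:,2]>40)&(P[:,2]<90)
S=P[k];print(fit(S,75,95));p=np.polyfit(S[:,1],S[:,2],1);print('z@30,130',np.polyval(p,[30,130]))
mv(424,5.9,60,82.2)
E
```

```text
(array([434.8,  75.4]), np.float64(82.4), array([108.2,  17.5]))
z@30,130 [77.53602947 76.56897242]
pos [425.1   4.9 110.2] rpy deg [-179.93   -2.27   82.11] F [-0.6 -0.3 -1.6]
cm [-0.12 -0.12  5.02] spin -0.09
```

Request:
play_rows --pt "1 0 0 2 0" --pt "1 0 0 4 0" --pt "1 0 0 5.4 0" --pt "1 0 0 5.7 0" --pt "1 0 0 5.9 0" --pt "1 0 0 5.9 0" --pt "1 0 0 5.9 0"

```text
clock: 23.9
eef_pos: [424.9, 7.5, 51.8]
tool_rot: [-3.141, -0.04, 1.433]
force: [0.1, 1.1, -2.0]
width: 17.4
gripper_force: 61.4
```

Request:
play_rows --pt "1 0 0 0.1 0" --pt "1 0 0 0.2 0" --pt "1 0 0 0.2 0" --pt "1 0 0 0.2 0"

```text
clock: 24.3
eef_pos: [424.4, 7.7, 49.3]
tool_rot: [-3.139, -0.04, 1.433]
force: [0.6, -0.0, -1.3]
width: 17.5
gripper_force: 61.4
```

Request:
play_rows --pt "1 0 0 0.1 0" --pt "1 0 0 0.1 0" --pt "1 0 0 0.1 0"

```text
clock: 24.6
eef_pos: [424.5, 7.7, 48.6]
tool_rot: [-3.14, -0.04, 1.433]
force: [-1.6, 0.8, 5.8]
width: 17.5
gripper_force: 62.1
```

Touchdown felt (Fz +7). Release and retreat.

Request:
play_rows --pt "0.8 0 0 0 0" --pt "0.6 0 0 0 0" --pt "0.4 0 0 0 0" --pt "0 0 0 0 0" --pt "0 0 0 0 0" --pt "0 0 0 0 0" --pt "0 0 0 0 0" --pt "0 0 0 0 0"

```text
clock: 25.4
eef_pos: [424.4, 7.7, 48.3]
tool_rot: [-3.139, -0.04, 1.433]
force: [0.9, -0.8, 0.1]
width: 85.4
gripper_force: 0.0
```

Request:
play_rows --pt "0 0 0 -2 0" --pt "0 0 0 -5 0" --pt "0 0 0 -9 0" --pt "0 0 0 -13 0" --pt "0 0 0 -16 0" --pt "0 0 0 -16 0" --pt "0 0 0 -16 0"

```text
clock: 26.1
eef_pos: [423.9, 1.8, 208.4]
tool_rot: [-3.14, -0.041, 1.434]
force: [0.0, -0.7, -0.9]
width: 85.4
gripper_force: 0.0
```

```bash
python3 - <<'E'
from h import *
im,d=snap('side');cv2.imwrite('pics/end.png',cv2.resize(im[130:310,160:360],(800,600),interpolation=3)[:,:,::-1][:, :])
P,u,v=pts('side',d)
print(fit(sel(P,u,v,385,480,-40,170,9,75),75,95))
for r in ctrl.trace('side','module')[:3]:
    Q,_,_=pts('side',d,r['pixels']);print(r['bbox'],np.median(Q,0))
print(ctrl.read_state()['eef_pos'],ctrl.read_state()['width'])
E
```

```text
(array([432.1,  64. ]), np.float64(82.2), array([160.1,  18. ]))
[228.8, 164.2, 251.8, 187.3] [644.21444277 -96.50522753  15.34315685]
[199.1, 257.2, 216.7, 275.7] [588.81799814 220.90789879  20.97021119]
[423.10925296   1.71816401 207.33291092] 85.568014958898
```

View pics/end.png

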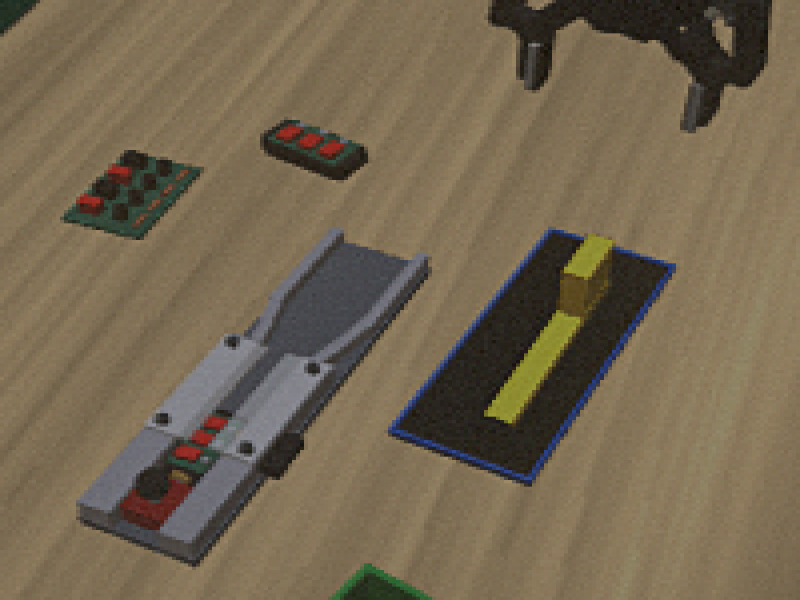

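The stick stands upright inside the tray (handle at 585,275; tip at 505,415). The module's front edge is at the brass screw (180,476), and the boards and bin look untouched.

```bash
python3 -c "
from cell import ctrl
print(ctrl.finish_job())"
```

```text
the job is handed in; nothing more can be done
None
```

The job is handed in at about 26 s of the 67 s: the module was pressed home against the brass screw at about 14 N for over a second and stayed there, the highest push reading was about 14 N (force is only reported between moves), and the stick is back upright on its tray with the boards and bin undisturbed (I did not look at the bottle again).

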